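# Set the sensor arm over the beaker

## Robot

A 7-joint arm with a two-finger parallel gripper is mounted at the origin on a cart in front of the work surface, level with it; the furniture and walls round the work are solid. World frame = base frame: x ahead of the robot, y to its left, z up, the work surface at z = 0. Lengths are in mm, angles in degrees, forces in N, time in s.
With the tool pointing down it reaches from about 400 to 875 mm from the base axis. Payload 19.3 kg.
Tool frame: the origin (TCP) lies on the centre line of the jaws, within the pads' length; the fingertips stand 19 mm ahead of it and the grasp point (between the pads) is the TCP (robot.tips_ahead is the distance from the TCP to the fingertips, in mm); z points along the fingers, y is the line along which they close (so a half turn about z gives the same grasp; the last joint's range is limited). The gripper opens to 85 mm and grips with 20 to 120 N. Pads are 22 mm wide; open, the fingers measure 114 mm over their backs; the gripper's body (76 mm by 85 mm) begins 54 mm behind the grasp point. The pads swing forward as they close: fully open they stand 13 mm farther back than shut.
Start: joints at [-68.938, 29.874, -2.08, 91.645, 1.215, 58.505, -6.463], TCP at [264.984, 566.038, 250.291] pointing down, gripper open.
Joint ranges: [-166.77, 166.77], [-17.47, 122.26], [-85.68, 81.53], [9.62, 139.38], [-72.42, 252.41], [9.2, 110.78], [-144.41, 144.41]. Speed limits (degrees/s): [108.29, 108.29, 136.94, 136.94, 172.46, 172.46, 172.46].

## Interface

Orientations are given as [roll, pitch, yaw] about the fixed x, y, z axes, in that order (R = Rz(yaw) Ry(pitch) Rx(roll)).
In Python, from rig import robot, hand, vision, ticket gives the robot as it stands. Calls block until the motion is done:
- robot.reach(position, orientation): joint-space move of the TCP to a pose.
- robot.line_to(position, vel=150, rotation=None): straight line of the TCP; rotation=None keeps the orientation; vel is the mean speed in mm/s.
- robot.set_joints(angles): joint-space move.
- hand.grip(opening, squeeze=None): opening from 0.0 (shut) to 1.0 (fully open); squeeze is the grip in N (None keeps the last); returns when the fingers have stopped.
- robot.pause(seconds).
- robot.inverse_kinematics(position, orientation): joint angles nearest the present ones, or None.
- vision.grab_frame(name): name is "scene" or "top"; returns a dict with "color" (400x640x3 uint8, red, green, blue), "range_z" (400x640 float32, mm along the optical axis (not along the pixel's ray), 0 where there is no reading), "mtx" (3x3 intrinsics, pixels), "k1" (the pictures are not rectified: a ray, as slopes to the right and down, at radius r is drawn at 1 + k1 r^2 times it, then the intrinsics apply), "xyz" and "rotation" of the camera in the world. Camera axes: x right, y down, z forward; pixel columns grow to the right and rows downward; lengths in mm; the calibration is good to about 2 mm. A picture is of the moment at which its call begins.
A pose or a line that the arm cannot do raises robot.Unreachable and nothing moves.
- ticket.close_job(): hands the job in; it is judged then, once.
Readings, each from a call of its own:
- robot.current_time_s(): time.
- robot.current_joint_positions(): joint angles.
- robot.current_joint_velocities(): joint speeds.
- robot.current_joint_torque(): joint torques, N m.
- robot.current_ee_pos(): TCP position.
- robot.current_tool_rot(): TCP orientation.
- robot.current_wrist_force(): force on the tool from outside, world axes, zero at the start.
- robot.current_ft_torque(): the same for the moment, N m.
- robot.current_finger_gap(): opening from 0.0 (shut) to 1.0 (fully open).
- robot.current_grasp_force(): force on a finger pad.
Only numpy, scipy, OpenCV 4.12 (cv2) and the standard library are available. Lean on these libraries where they do the work, as an engineer would, in place of code of your own. Each camera call takes 0.05 s, during which the arm holds its last target. There are 200 camera calls.

## Task

Turn the indexing table one detent, to whichever side the open glass beaker stands on, so that its arm points at the beaker. Then pull up the lock plunger on the sleeve, slide the sleeve outward to the next hole in the rail so that the sensor head is over the beaker, and put the pin fully home in that hole. Finish holding the plunger's knob between the fingers with the pin kept home; do not let go. Leave the beaker, the capped bottle and the other loose things where they stand.

Things in the scene. Friction and masses are not known exactly. Their poses are not given: they have to be found in the camera images.
- table_axis (a point): point on the vertical axis of the indexing table, at the top face of its scalloped steel plate (z = 34 mm, plate about 168 mm across, on a round dark steel foot that is fixed to the worktop). The point's own axes are those of the fixed foot: at joint turn = 0 the arm points along its +y. A spring roller in a block on the foot's +x side (block top at z = 42 mm, 125 mm from the axis) drops between the 12 lobes of the plate, one detent every 30 degrees
- turn (a joint): angle of the table, rad, positive counter-clockwise seen from above; starts in the detent at 0; the neighbouring detents are at +0.524 and -0.524, stops at +-0.75. Leaving a detent takes about 0.35 N m (some 6 N at the handle post); past half-way the roller pulls the table into the next detent by itself, and holds it there
- handle_mid (a point): middle of the straight part of the black upright handle post on the table, 66 mm from the axis on the side opposite the arm; post 16 mm in diameter, free from z = 40 to 94 mm, point at z = 66 mm; it turns with the table
- sleeve (a joint): travel of the grey sleeve along the steel rail, m, 0 at the start hole, growing outward (away from the table's axis); the next hole is at 0.035, the last at 0.070. Slides with about 1 N once the pin is out; the locked pin has about 1.5 mm of play either way
- plunger (a joint): lift of the lock plunger, m: 0 = pin fully home in a hole, about 0.010 = pin tip resting on the rail between holes, 0.015 = upper stop. A spring pushes it down with 3 N at 0 and 5 N at the top
- knob_mid (a point): middle of the black plunger knob on top of the sleeve, an upright cylinder 23 mm in diameter and 28 mm high (z = 106 to 134 mm with the pin home, point at 120 mm); the sleeve's flat top, 40 mm wide, is at z = 99 mm (its small steel collar under the knob at 104 mm). It starts 70 mm from the axis
- next_hole (a point): mouth of the hole that the pin must go into, in the top of the steel rail (24 mm wide, z = 74 to 90 mm), 105 mm from the axis; it turns with the table. The holes are 11 mm wide, the pin 8 mm with a round tip
- head_low (a point): centre of the underside of the black sensor head (28 mm in diameter, z = 80 to 106 mm) at the end of a fork of two flat dark bars (either side of the rail, 26 mm apart, top at z = 98 mm) on the sleeve, 115 mm farther out than the plunger
- beaker_mid (a point): centre of the open glass beaker, a short clear drum about 55 mm across; allow 71 mm for its height (the upper wall is almost invisible), point 35 mm above the worktop. It stands about 220 mm from the table's axis in line with the arm at one neighbouring detent, either side; loose
- bottle_mid (a point): centre of the white capped bottle, 60 mm across and 118 mm high, which stands likewise at the other neighbouring detent; loose, not to be touched
- bench_timer: small white timer, 62 x 58 x 18 mm, loose on the robot's side of the table; origin under its centre
- brick: black power brick, 48 x 110 x 31 mm, loose behind the handle post; origin under its centre
- carton: yellowish reagent carton, 51 x 95 x 75 mm, loose at the right; origin under its centre
Mind the look-alikes: they are no part of the job. Leave any brown or red look-alike of the part that bears beaker_mid alone.

How it is judged:
By the outcome, as a careful person would: the job done as asked, in the order asked, and still so for the second after the job is handed in, while the arm keeps its last pose, push and grip.
It also fails if it takes over 43 s, if anything falls off the work surface, if the arm or the gripper's body presses on something with over 40 N, if the wrist force passes 120 N, or if a joint passes its speed limit or range.

## Working session

There is one attempt and no reset: what is moved stays moved. The work goes in short steps, each a Python script; the robot and the scene stay as the last script left them, time stands still between calls to the robot, and variables do not carry over. Pictures are saved under pics/ and viewed, at most 10 in all, crops included, and the job is handed in when it is done.

```bash
ls; mkdir -p pics; cat > h.py <<'E'
import numpy as np, cv2
from rig import robot, hand, vision, ticket
def save(name,fn):
    f=vision.grab_frame(name); np.save(f'pics/{fn}.npy',f,allow_pickle=True)
    cv2.imwrite(f'pics/{fn}.png',cv2.cvtColor(f['color'],cv2.COLOR_RGB2BGR)); return f
def load(fn): return np.load(f'pics/{fn}.npy',allow_pickle=True).item()
def rot(f):
    R=np.array(f['rotation'],float)
    if R.shape!=(3,3):
        from scipy.spatial.transform import Rotation as S
        R=S.from_euler('xyz',R.ravel(),degrees=True).as_matrix()
    return R
def ray(f,uv):
    K=np.array(f['mtx'],float); uv=np.atleast_2d(np.asarray(uv,float))
    d=np.c_[(uv[:,0]-K[0,2])/K[0,0],(uv[:,1]-K[1,2])/K[1,1]]; s=d.copy()
    for _ in range(20): s=d/(1+f['k1']*(s**2).sum(1,keepdims=True))
    return np.c_[s,np.ones(len(s))]
def on_plane(f,uv,z):
    c=np.array(f['xyz'],float).ravel(); d=ray(f,uv)@rot(f).T
    return c+d*((z-c[2])/d[:,2])[:,None]
def pts(f,uv):
    uv=np.atleast_2d(uv).astype(int); zz=f['range_z'][uv[:,1],uv[:,0]]
    return np.array(f['xyz'],float).ravel()+(ray(f,uv)*zz[:,None])@rot(f).T
def cloud(f):
    v,u=np.mgrid[0:400,0:640]; return pts(f,np.c_[u.ravel(),v.ravel()]).reshape(400,640,3)
def pix(f,P):
    K=np.array(f['mtx'],float); q=(np.atleast_2d(P)-np.array(f['xyz'],float).ravel())@rot(f); s=q[:,:2]/q[:,2:]
    s=s*(1+f['k1']*(s**2).sum(1,keepdims=True)); return np.c_[s[:,0]*K[0,0]+K[0,2],s[:,1]*K[1,1]+K[1,2]]
E
python3 - <<'E'
from h import *
for n in('scene','top'):
    f=save(n,n+'0'); print(n,f['mtx'],f['k1'],f['xyz'],f['rotation'])
print(robot.current_time_s(),robot.current_tool_rot())
E
```

```text
pics
scene [[445.81035079   0.         317.68520231]
 [  0.         445.81035079 199.69152033]
 [  0.           0.           1.        ]] -0.0580664576038192 [ -30.0249775  -559.37526759  825.84125504] [-134.66688049    0.21615886  -50.56687096]
top [[507.76265482   0.         316.56311587]
 [  0.         507.76265482 200.52244284]
 [  0.           0.           1.        ]] -0.12535953480315376 [ 365.91189413  -88.6892274  1283.23456315] [-172.96252686    1.00063067  -91.24865214]
0.1 [-1.79942809e+02  3.74085492e-03  1.54912911e+02]
```

View pics/scene0.png

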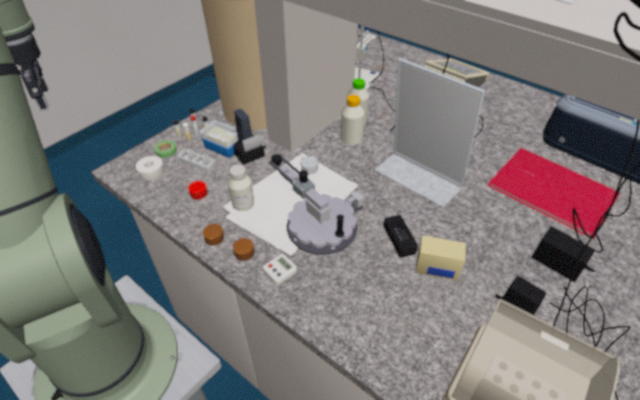

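View pics/top0.png

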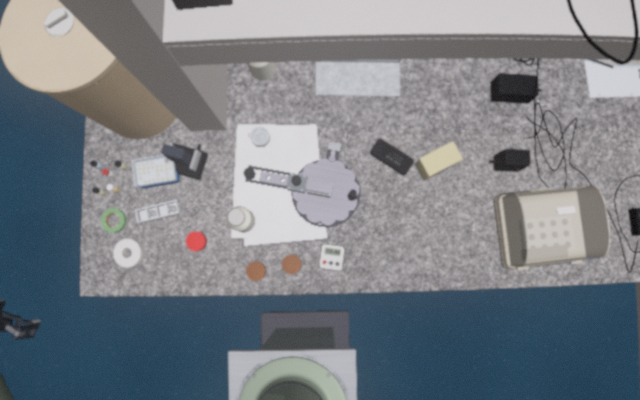

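The top view shows the table at (325,192), arm leftwards to the head at (250,173), knob at (297,182), post at (353,196) and roller block at (334,150).
Candidates for the beaker: the clear drum at (260,136), white bottle (240,218), brown discs (256,270) and (291,264), and red (196,241). By its description it is the clear drum (260,136), on the far side. I'll check it in one crop.

```bash
python3 - <<'E'
from h import *
f=load('top0'); g=load('scene0')
np.set_printoptions(precision=1,suppress=True)
C=cloud(f)
# plate: points with z 30..38 near the table
g0=on_plane(f,[(325,192)],34)[0]; print('plate guess',g0)
m=(abs(C[...,2]-34)<5)&(np.hypot(C[...,0]-g0[0],C[...,1]-g0[1])<110)
m=cv2.morphologyEx(m.astype(np.uint8),cv2.MORPH_OPEN,np.ones((3,3)))
c=max(cv2.findContours(m,0,1)[0],key=cv2.contourArea); h=cv2.convexHull(c)[:,0]
P=on_plane(f,h,34)[:,:2].astype(np.float32); print('plate circle',cv2.minEnclosingCircle(P))
for n,uv,z in [('post',(353,195),94),('knob',(297,181),134),('head',(250,173),106),('block',(334,150),42),('beaker',(260,136),35),('bottle',(238,216),118),('carton',(440,160),75),('brick',(391,156),31),('timer',(332,258),18)]:
    q=np.median(C[uv[1]-2:uv[1]+3,uv[0]-2:uv[0]+3].reshape(-1,3),0)
    print(n,on_plane(f,[uv],z)[0],'depth',q)
a=cv2.cvtColor(f['color'],4)[100:250,200:380]; a=cv2.resize(a,None,fx=4,fy=4,interpolation=2)
u0,v0=230,140; b=cv2.cvtColor(g['color'],4)[140:270,220:420]
b=cv2.resize(b,(720,468),interpolation=2); cv2.imwrite('pics/c1.png',a[:600]); 
E
```

```text
plate guess [541.4 -91.7  34. ]
plate circle ((543.8724975585938, -92.77167510986328), 83.8745346069336)
post [ 524.2 -157.5   94. ] depth [ 524.8 -157.6   90.9]
knob [554.4 -27.8 134. ] depth [554.7 -27.7 133.7]
head [581.   84.6 106. ] depth [580.6  84.6 105.9]
block [ 645.6 -116.6   42. ] depth [ 646.1 -116.7   40. ]
beaker [688.4  69.3  35. ] depth [689.4  70.4  28.5]
bottle [478.4 111.4 118. ] depth [478.3 111.2 118.2]
carton [ 607.6 -373.1   75. ] depth [ 607.8 -373.1   74.2]
brick [ 629.3 -259.9   31. ] depth [ 629.2 -259.7   31.8]
timer [ 378.1 -105.1   18. ] depth [ 378.1 -105.1   16.2]
```

View pics/c1.png

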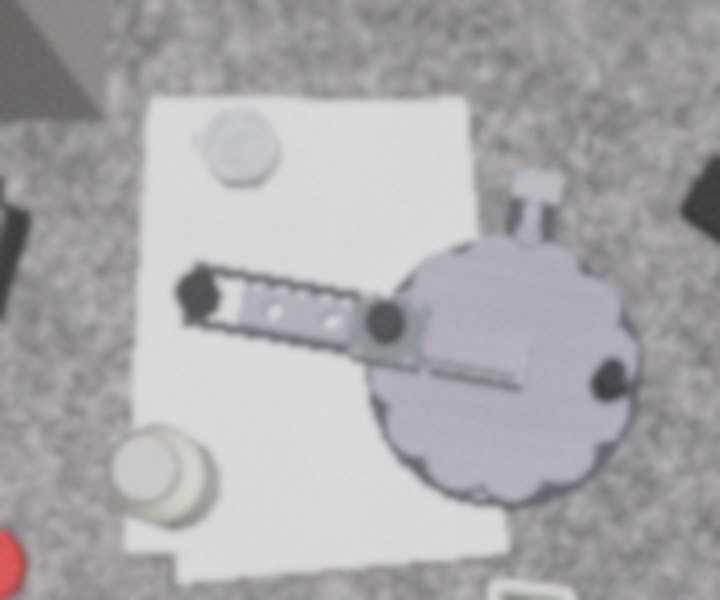

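The crop confirms the clear open beaker at full pixel (260,137), with the bottle on the near side. Measured against the description: the beaker is 220 mm from the axis at about -29° from the arm, and the bottle at +30°. So the table turns clockwise, to -0.524. Next I check IK for both yaw choices and go above the post.

```bash
cat >> h.py <<'E'
A=np.array([541.,-94.5]); TH=13.1
def u(t): a=np.radians(t); return np.array([np.sin(a),np.cos(a)])   # arm direction, clockwise from +y
E
python3 - <<'E'
from h import *
np.set_printoptions(precision=1,suppress=True)
P0=A-66*u(TH);P1=A-66*u(TH+30);K=A+70*u(TH+30);K1=A+105*u(TH+30)
for n,p,z,ys in [('post0',P0,72,(77,-103)),('post1',P1,72,(47,-133)),('knob',K,125,(137,-43,47,-133)),('knob1',K1,138,(137,-43,47,-133))]:
    for y in ys:
        q=robot.inverse_kinematics([*p,z],[180,0,y]); print(n,p,y,None if q is None else np.array(q))
robot.reach([*P0,150],[180,0,77]); print(robot.current_time_s(),robot.current_ee_pos(),robot.tips_ahead)
f=save('top','top1')
cv2.imwrite('pics/c2.png',cv2.resize(cv2.cvtColor(f['color'],4)[100:250,230:430],None,fx=4,fy=4))
E
```

```text
post0 [ 526.  -158.8] 77 [ -1.9  39.6  17.7 111.1 -21.1  32.5  16.9]
post0 [ 526.  -158.8] -103 [ -25.6   56.    57.6  112.2  -63.4   51.5 -125.9]
post1 [ 495.9 -142.7] 47 [ -5.3  38.1  20.3 116.2 -25.4  30.   -9.7]
post1 [ 495.9 -142.7] -133 [ 15.9  35.9  -8.6 115.1  10.2  29.7 137. ]
knob [588.8 -43.4] 137 [ -9.4  36.5  11.3 103.4 -10.2  41.2  54.5]
knob [588.8 -43.4] -43 [-40.6  60.9  69.8 104.9 -64.4  65.4 -79.6]
knob [588.8 -43.4] 47 [-23.6  40.8  33.1 104.1 -30.7  44.3 -17.4]
knob [588.8 -43.4] -133 [  4.6  35.9  -8.9 102.6   7.7  42.1 128.7]
knob1 [612.7 -17.8] 137 [-12.2  37.2  12.4  99.4 -10.7  44.5  52.3]
knob1 [612.7 -17.8] -43 [-41.8  60.7  69.9 100.9 -62.7  67.2 -84.8]
knob1 [612.7 -17.8] 47 [-26.1  41.7  34.3 100.2 -30.5  47.7 -20.5]
knob1 [612.7 -17.8] -133 [  2.4  36.6  -9.2  98.6   7.7  45.4 126.6]
2.8417 [ 526.4 -157.9  150. ] 19.0
```

View pics/c2.png

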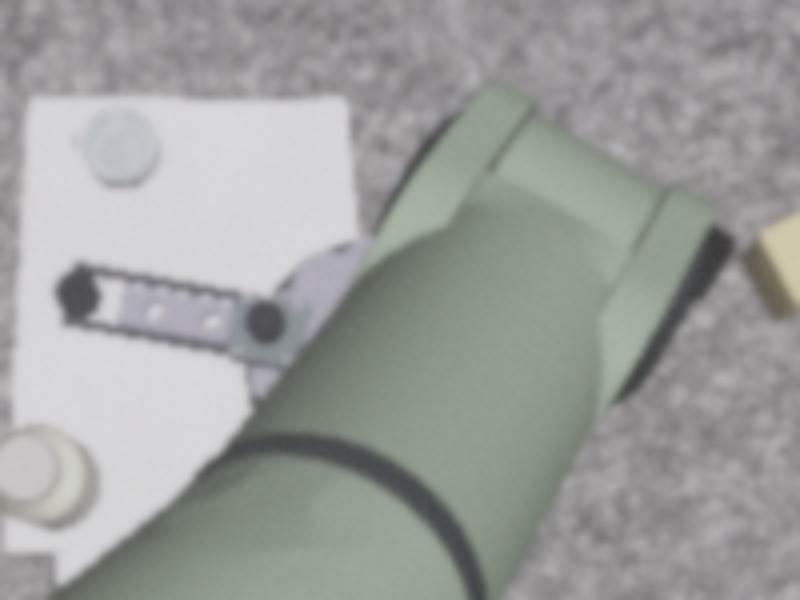

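The arm now hides the post in the top view, but the table, knob (265,322 in the crop) and beaker (121,148) are unmoved. I go down and grip the post across its direction of travel, then swing it 30° clockwise.

```bash
python3 - <<'E'
from h import *
np.set_printoptions(precision=2,suppress=True)
P0=A-66*u(TH)
robot.line_to([*P0,74],vel=120); print(robot.current_wrist_force())
hand.grip(0.0,squeeze=25); print('gap',robot.current_finger_gap()*85,robot.current_grasp_force(),robot.current_wrist_force())
for d in (6,12,18,24,30):
    robot.line_to([*(A-66*u(TH+d)),74],vel=60,rotation=[180,0,77-d])
    print(d,robot.current_ee_pos(),robot.current_wrist_force(),robot.current_ft_torque(),robot.current_finger_gap()*85)
f=save('scene','scene1'); print(robot.current_time_s())
cv2.imwrite('pics/c3.png',cv2.resize(cv2.cvtColor(f['color'],4)[130:280,220:420],None,fx=4,fy=4))
E
```

```text
[-0.31  1.25 -0.66]
gap 15.42038240836377 24.560248325869907 [ 7.23 -2.45  2.07]
6 [ 520.23 -157.01   74.55] [ 2.82 -0.66  6.02] [-0.06 -0.46 -0.1 ] 15.620323367378699
12 [ 513.56 -154.07   74.51] [0.19 1.3  7.24] [ 0.4  -0.05 -0.19] 15.265310064832441
18 [ 507.15 -150.44   74.46] [-0.55  3.74 11.39] [ 0.89  0.31 -0.21] 15.416001508780143
24 [ 501.47 -146.23   74.44] [-1.4   6.81 13.06] [ 1.28  0.21 -0.17] 15.509047676697797
30 [ 497.   -142.28   74.53] [4.69 2.72 7.4 ] [ 0.59 -0.82 -0.13] 15.48644293294721
5.7
```

View pics/c3.png

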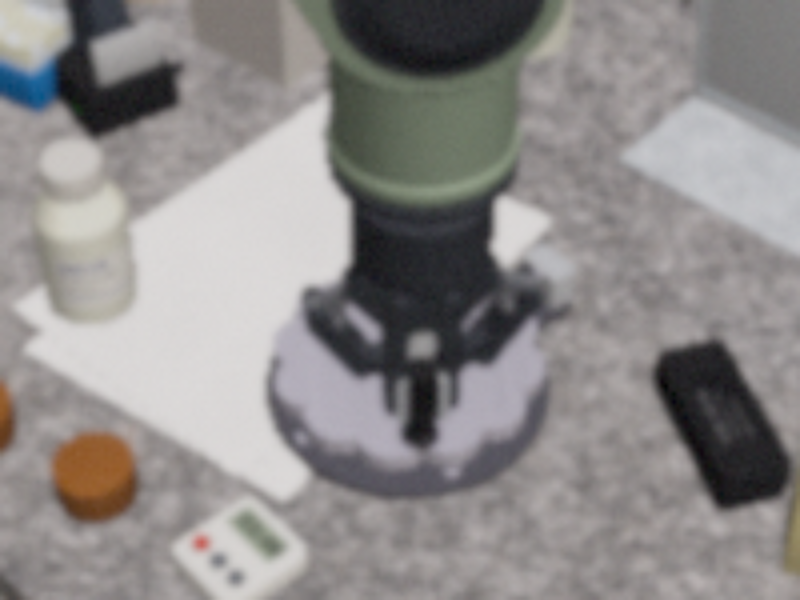

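The post is in the jaws, the table has turned, and the timer, brick and bottle stand as before. I release, rise, move back a little and look.

```bash
python3 - <<'E'
from h import *
np.set_printoptions(precision=2,suppress=True)
hand.grip(1.0); p=robot.current_ee_pos()
robot.line_to([p[0],p[1],215],vel=200)
robot.reach([470,-230,215],[180,0,77])
f=save('top','top2'); g=save('scene','scene2'); print(robot.current_time_s())
a=cv2.resize(cv2.cvtColor(f['color'],4)[110:240,220:380],None,fx=3.6,fy=3.6)[:300*2]
b=cv2.resize(cv2.cvtColor(g['color'],4)[140:260,230:370],None,fx=3.6,fy=3.6)
cv2.imwrite('pics/c4.png',a)
C=cloud(f)
# knob top: z ~134 ; head top z~106
for n,lo,hi in (('knob',129,139),('head',102,110),('post',89,98)):
    m=((C[...,2]>lo)&(C[...,2]<hi)&(np.hypot(C[...,0]-A[0],C[...,1]-A[1])<230)&(f['color'].max(2)<110)).astype(np.uint8)
    k,l,s,c=cv2.connectedComponentsWithStats(m)
    for i in range(1,k):
        if s[i,4]>25:
            q=np.median(C[l==i],0); print(n,s[i],c[i],on_plane(f,[c[i]],{'knob':134,'head':106,'post':94}[n])[0],np.hypot(*(q[:2]-A)))
E
```

```text
7.975
knob [299 161  10   9  62] [303.37 164.98] [591.4  -43.13 134.  ] 72.41512500092661
head [265 130  11  11  77] [269.45 135.05] [671.72  37.65 106.  ] 186.4198202783979
post [343 204   6   7  32] [345.59 207.03] [ 496.08 -139.15   94.  ] 63.77173900544686
```

View pics/c4.png

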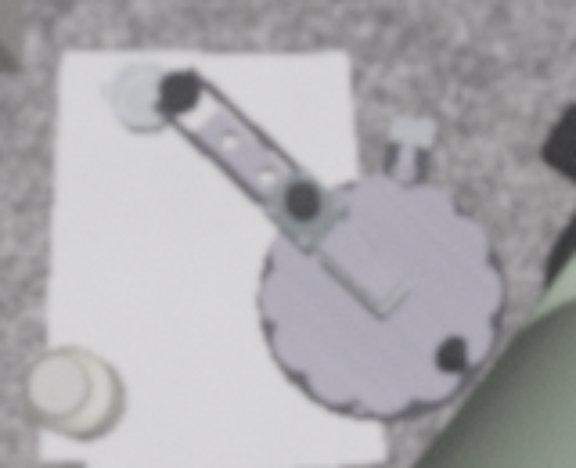

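The arm points at the beaker: head at (180,92) in the crop beside the beaker at (138,97), knob at (302,201). I check the turned angle by applying the same mask to the first picture.

```bash
python3 - <<'E'
from h import *
np.set_printoptions(precision=2,suppress=True)
R={}
for fn in('top0','top2'):
    f=load(fn);C=cloud(f)
    for n,lo,hi,z in (('knob',129,139,134),('head',102,110,106),('post',89,98,94)):
        m=((C[...,2]>lo)&(C[...,2]<hi)&(np.hypot(C[...,0]-A[0],C[...,1]-A[1])<230)&(f['color'].max(2)<110)).astype(np.uint8)
        k,l,s,c=cv2.connectedComponentsWithStats(m); i=1+np.argmax(s[1:,4]); R[fn,n]=on_plane(f,[c[i]],z)[0][:2]; print(fn,n,s[i,4],R[fn,n])
    d=R[fn,'head']-R[fn,'post']; t=np.degrees(np.arctan2(*d)); print(t,np.hypot(*d), 'axis',np.mean([R[fn,'post']+66*u(t),R[fn,'knob']-70*u(t),R[fn,'head']-185*u(t)],0))
E
```

```text
top0 knob 63 [556.79 -25.16]
top0 head 73 [581.5   86.83]
top0 post 30 [ 528.63 -156.57]
12.253352294047868 249.07967144367421 axis [542.27 -93.2 ]
top2 knob 62 [591.4  -43.13]
top2 head 77 [671.72  37.65]
top2 post 32 [ 496.08 -139.15]
44.811301754909124 249.21448448775988 axis [542.  -92.9]
```

```bash
python3 - <<'E'
from h import *
np.set_printoptions(precision=2,suppress=True)
A[:]=542.1,-93
save('top','top3'); print(robot.current_time_s())
for fn in('top0','top2','top3','scene0','scene2'):
    f=load(fn);C=cloud(f)
    for n,lo,hi,z in (('knob',128,140,134),('head',101,111,106),('post',88,99,94)):
        m=((C[...,2]>lo)&(C[...,2]<hi)&(np.hypot(C[...,0]-A[0],C[...,1]-A[1])<230)&(f['color'].max(2)<110)).astype(np.uint8)
        k,l,s,c=cv2.connectedComponentsWithStats(m)
        if k<2: print(fn,n,'none');continue
        i=1+np.argmax(s[1:,4]); P=on_plane(f,[c[i]],z)[0][:2]; d=P-A; print(fn,n,s[i,4],P,np.hypot(*d),np.degrees(np.arctan2(*(d if n!='post' else -d))))
E
```

```text
8.025
top0 knob 66 [556.47 -25.25] 69.26236379668053 11.976411828960023
top0 head 78 [581.4  86.6] 183.8472772570497 12.342941230845137
top0 post 31 [ 528.41 -156.67] 65.12908041580103 12.13114111282486
top2 knob 65 [591.18 -43.33] 69.8229063063424 44.656261034948464
top2 head 84 [671.93  37.54] 184.11357272034505 44.84425098964065
top2 post 32 [ 496.08 -139.15] 65.17205217958055 44.9188109981058
top3 knob 64 [591.17 -43.24] 69.88765848271765 44.60328999189666
top3 head 80 [671.18  37.76] 183.7341555637151 44.62973348533706
top3 post 33 [ 496.22 -139.32] 65.19691859773984 44.72152149998926
scene0 knob 55 [554.59 -30.3 ] 63.93087813166982 11.262714141115062
scene0 head 93 [579.33  82.84] 179.73695644346773 11.9550136839641
scene0 post 39 [ 526.88 -161.88] 70.54319574646406 12.460869196039006
scene2 knob 54 [589.16 -49.01] 64.42312120232475 46.931009978573755
scene2 head 72 [670.97  34.44] 181.2425484017215 45.3182350608643
scene2 post 40 [ 495.42 -144.02] 69.15592236031341 42.459337854985925
```

Both cameras give about 32.5° of turn, so the table is 2.4° past the detent centre, within its play. I'll clamp the knob across the arm so the grip sets the angle, ease it back to 30° (42.2°), then lift and slide.

```bash
sed -i 's/^A=.*/A=np.array([542.1,-93.]); T0=44.7; T1=42.2/' h.py; python3 - <<'E'
from h import *
np.set_printoptions(precision=2,suppress=True)
def rd(n): print(n,robot.current_ee_pos(),robot.current_wrist_force(),round(robot.current_finger_gap()*85,1),round(robot.current_grasp_force(),1),robot.current_time_s())
K=A+70*u(T0)
robot.reach([*K,190],[180,0,90-T0]); robot.line_to([*K,124],vel=100); rd('down')
hand.grip(0.0,squeeze=45); rd('grip')
robot.line_to([*(A+70*u(T1)),124],vel=20,rotation=[180,0,90-T1]); rd('back')
robot.pause(.2); rd('settled')
f=save('scene','scene3')
cv2.imwrite('pics/c5.png',cv2.resize(cv2.cvtColor(f['color'],4)[120:260,220:400],None,fx=4,fy=4))
E
```

```text
down [591.57 -43.52 124.46] [-0.03  0.24  0.17] 84.6 0.0 9.7333
grip [591.34 -42.92 124.34] [-2.44  1.68  7.92] 21.6 43.7 10.3417
back [589.96 -41.84 124.47] [ 4.54 -3.31  0.41] 21.3 44.4 10.6417
settled [589.97 -41.85 124.46] [ 4.08 -3.51  1.91] 21.0 44.4 10.8417
```

View pics/c5.png

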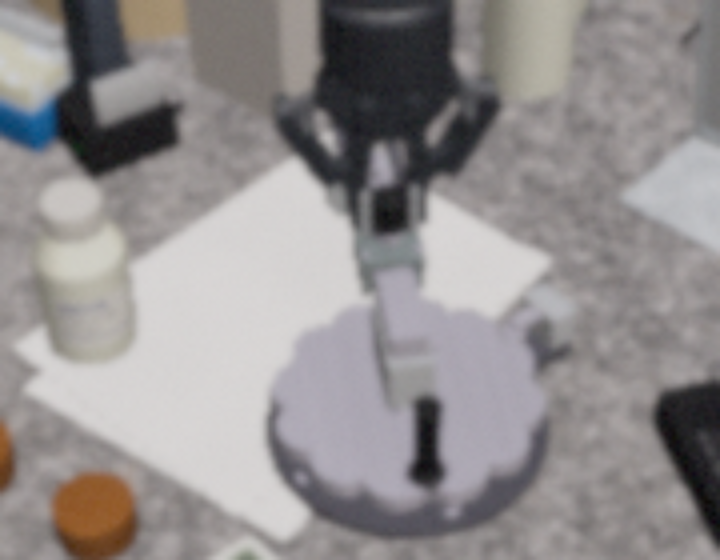

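```bash
cat >> h.py <<'E'
def post(f):
    C=cloud(f)
    m=((C[...,2]>60)&(C[...,2]<99)&(np.hypot(*(C[...,:2]-(A-66*u(43))).transpose(2,0,1))<25)&(f['color'].max(2)<90)).astype(np.uint8)
    k,l,s,c=cv2.connectedComponentsWithStats(m); i=1+np.argmax(s[1:,4]); v,uu=np.where(l==i); k=v<v.min()+8
    return c[i],(uu[k].mean(),v[k].mean()),s[i,4],on_plane(f,[(uu[k].mean(),v[k].mean())],88)[0]
E
python3 - <<'E'
from h import *
np.set_printoptions(precision=2,suppress=True)
save('top','top4')
for fn in('scene2','scene3','top2','top4'): print(fn,post(load(fn)))
print(robot.current_wrist_force(),robot.current_ft_torque())
E
```

```text
scene2 (array([324.57, 226.67]), (np.float64(324.5531914893617), np.float64(223.5744680851064)), np.int32(82), array([ 495.85, -143.16,   88.  ]))
scene3 (array([326.25, 226.28]), (np.float64(326.4418604651163), np.float64(222.88372093023256)), np.int32(80), array([ 500.15, -145.13,   88.  ]))
top2 (array([345.19, 207.84]), (np.float64(345.1875), np.float64(207.84375)), np.int32(32), array([ 494.83, -138.39,   88.  ]))
top4 (array([346.2 , 206.76]), (np.float64(346.2), np.float64(206.76)), np.int32(25), array([ 497.35, -140.86,   88.  ]))
[ 4.1  -2.22  1.76] [-0.73 -0.91 -0.23]
```

The post moved back about 3°, to roughly 42°, so the table is near the detent centre. Now lift and slide.

```bash
python3 - <<'E'
from h import *
np.set_printoptions(precision=2,suppress=True)
def rd(n):
    p=np.array(robot.current_ee_pos()); d=p[:2]-A; print(n,p,'r',round(np.hypot(*d),2),'ang',round(np.degrees(np.arctan2(*d)),2),robot.current_wrist_force(),round(robot.current_finger_gap()*85,1),robot.current_time_s())
B=A+70*u(T1)
for z in (128,137): robot.line_to([*B,z],vel=40); rd('lift')
for s in (4,12,22,30): robot.line_to([*(B+s*u(T1)),137],vel=50); rd('slide%d'%s)
f=save('scene','scene4'); print(post(f))
cv2.imwrite('pics/c6.png',cv2.resize(cv2.cvtColor(f['color'],4)[120:260,220:400],None,fx=4,fy=4))
E
```

```text
lift [589.81 -41.92 128.33] r 69.89 ang 43.05 [ 5.3  -4.61 -3.99] 21.3 11.1917
lift [589.74 -41.97 137.22] r 69.81 ang 43.03 [ 6.1  -4.6  -5.74] 21.2 11.5667
slide4 [592.52 -38.77 137.04] r 74.05 ang 42.91 [ 6.48 -3.6  -4.59] 21.5 11.8167
slide12 [597.84 -32.68 136.96] r 82.13 ang 42.74 [ 4.96 -3.55 -6.07] 21.2 12.125
slide22 [604.47 -25.22 136.92] r 92.11 ang 42.62 [ 5.13 -2.79 -5.58] 21.5 12.475
slide30 [609.83 -19.06 136.89] r 100.28 ang 42.49 [ 4.53 -2.55 -5.48] 21.2 12.7833
(array([326.32, 225.94]), (np.float64(326.4418604651163), np.float64(222.88372093023256)), np.int32(78), array([ 500.15, -145.13,   88.  ]))
```

View pics/c6.png

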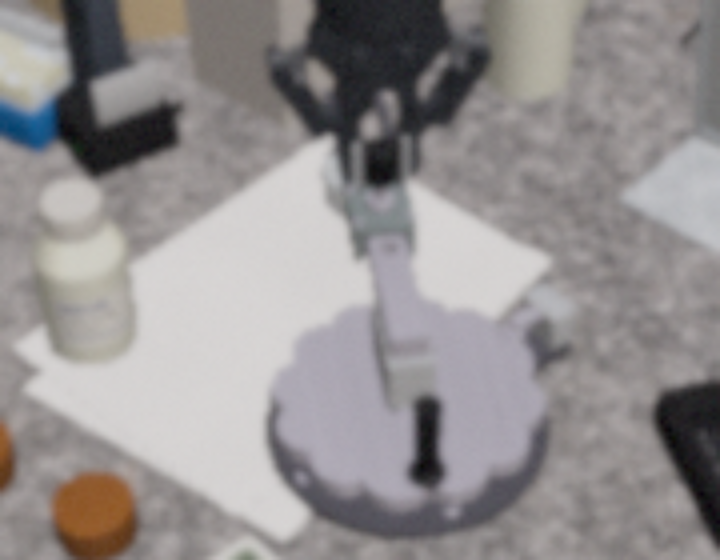

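The sleeve slides freely with the pin out, and the post stands still at (326,226). I go to 35 mm and lower with force checks, searching ±2 mm if the pin lands on the rail.

```bash
python3 - <<'E'
from h import *
np.set_printoptions(precision=2,suppress=True)
def rd(n):
    p=np.array(robot.current_ee_pos()); d=p[:2]-A; F=np.array(robot.current_wrist_force()); print(n,p,'r',round(np.hypot(*d),2),'ang',round(np.degrees(np.arctan2(*d)),2),F,round(robot.current_finger_gap()*85,1),robot.current_time_s()); return F[2]
def at(s,z,vel=30): robot.line_to([*(A+(70+s)*u(T1)),z],vel=vel)
ok=False
for s in (35,36.2,33.8,37.2,32.8):
    at(s,136.5); at(s,134); rd('s%.1f'%s); at(s,131); fz=rd('low')
    if fz<2: ok=True;break
print(ok)
if ok:
    for z in (128,126,124.5): 
        at(s,z,20)
        if rd('z')>10: break
E
```

```text
s35.0 [613.01 -15.42 133.76] r 105.11 ang 42.43 [ 5.61 -3.54 -5.21] 21.0 13.4
low [612.96 -15.45 130.69] r 105.05 ang 42.42 [ 4.29 -4.32 -4.02] 21.5 13.65
True
z [612.97 -15.48 127.74] r 105.03 ang 42.43 [ 4.62 -3.52 -4.76] 21.6 13.95
z [612.94 -15.46 125.76] r 105.03 ang 42.42 [ 3.61 -3.8  -3.67] 21.1 14.2
z [613.   -15.46 124.52] r 105.07 ang 42.44 [ 4.95 -3.32 -1.98] 21.5 14.45
```

The pin went into the hole without jamming. Now press lightly until it bottoms, then look.

```bash
python3 - <<'E'
from h import *
np.set_printoptions(precision=2,suppress=True)
for z in (124,123.5,123,122.5,122):
    robot.line_to([*(A+105*u(T1)),z],vel=10); F=robot.current_wrist_force(); print(z,robot.current_ee_pos(),F,robot.current_time_s())
    if F[2]>9: break
robot.pause(.5); print(robot.current_ee_pos(),robot.current_wrist_force(),robot.current_finger_gap()*85,robot.current_grasp_force())
f=save('scene','scene5'); t=save('top','top5'); print(post(f))
for fn in('scene0','scene5'):
    C=cloud(load(fn)); q=C[(C[...,2]>110)&(C[...,2]<122)&(np.hypot(C[...,0]-478,C[...,1]-112)<40)]; print('bottle',np.median(q,0))
a=cv2.resize(cv2.cvtColor(f['color'],4)[120:250,220:400],None,fx=3.2,fy=2*1.6); b=cv2.resize(cv2.cvtColor(t['color'],4)[100:210,220:400],None,fx=3.2,fy=2*1.6)
a=a[:300]; b=b[:300]
cv2.imwrite('pics/c7.png',np.vstack([a,b]))
E
```

```text
124 [613.16 -15.44 124.4 ] [ 2.76 -2.18  4.88] 14.7
123.5 [613.34 -15.4  124.29] [ 2.29 -2.75 11.96] 14.95
[613.3  -15.41 124.25] [ 2.08 -2.65 11.94] 21.424154407280895 46.02732637664303
(array([326.22, 226.09]), (np.float64(326.3488372093023), np.float64(222.72093023255815)), np.int32(79), array([ 500.4 , -144.66,   88.  ]))
bottle [471.64 109.65 119.86]
bottle [470.92 109.41 119.75]
```

View pics/c7.png

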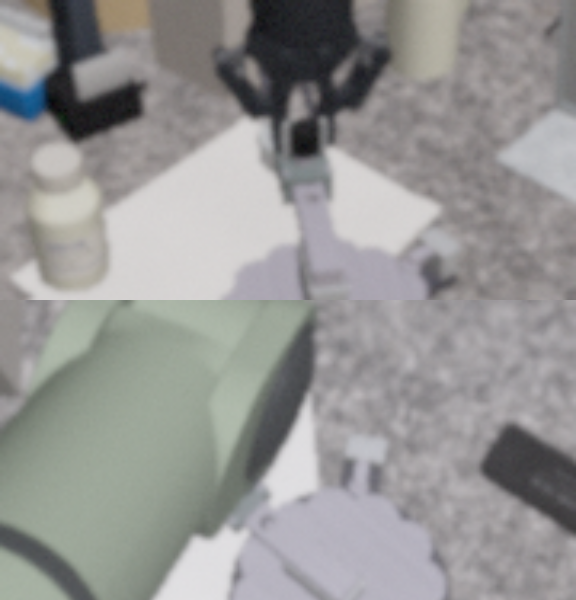

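The knob is held at z = 124.3 mm, the same height as when gripped with the pin home. The push meets a firm stop at 12 N, and the radius from the axis is 105 mm. Bottle, brick and the rest are unmoved. I hand it in.

```bash
python3 -c "
from h import *
print(ticket.close_job())"
```

```text
the job is handed in; nothing more can be done
None
```

The job is handed in: the table is turned one detent clockwise to the beaker, the sleeve is moved out to the next hole, the pin is pressed home there against a firm stop, and the knob is still gripped; the arm hid the beaker in the last pictures, so the head standing over it is inferred from the measured angle and radius.

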